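# Free-run check of a dish turntable

## Task

Check the bearing of the small dish turntable: flick its upright pin with a fingertip, either way round, so that the wheel spins briskly, and let it run free, untouched, for three seconds, all that time faster than a turn in six seconds. Then brake the turning wheel with a fingertip so that the pin's long mark stops at the fixed pointer, and finish with the fingertip still pressing on the wheel, holding it still there. Leave the dish in its seat on the wheel, and leave the other things on the table where they are.

Things in the scene. Friction and masses are not known exactly. Their poses are not given: they have to be found in the camera images.
- turntable: Turntable stand, fixed to the worktop: round grey foot 124 mm across; origin on the wheel's axis at the worktop, z up. A grey foot arm runs out to -x of its frame and ends in an upright post (16 mm wide, 120 to 130 mm from the axis, top 48 mm above the worktop) that carries the pointer. On the stand turns a bare aluminium wheel, 210 mm across and 12 mm thick, its flat top 48 mm above the worktop, 0.9 kg (differs up to 30 per cent between runs).
- wheel (a joint): Angle of the wheel about its upright axis (rad), grows anticlockwise seen from above, no stops, not wrapped (it counts on past a full turn). 0 (and every whole turn) = mark at the pointer. The bearing has only a slight drag in proportion to speed: left alone the wheel loses about half its speed in four seconds (three to six) and goes on creeping for long, so it must be held to stay still.
- mark_end (a point): Outer end of the wheel's long black mark, on the rim: 105 mm from the axis, 48 mm above the worktop. The mark is a 3 mm wide black line from the pin straight out to the rim; the other 23 rim lines are short (7 mm) and thin.
- pin_top (a point): Top centre of the steel pin that stands upright on the wheel, on the mark's radius: pin 10 mm in diameter, 30 mm tall, 64 mm from the axis, top 78 mm above the worktop. It is the only upright pin and turns with the wheel. The wheel's top is flat and free from 39 mm to 105 mm from the axis but for this pin.
- pointer_tip (a point): Tip of the fixed dark pointer, a 9 mm thick cone that points at the rim from outside: 107.5 mm from the axis, 42.5 mm above the worktop.
- dish: Clear lidded petri dish with dies, 62 mm across, 14 mm tall, loose in a shallow ring seat (78 mm across outside, 6 mm high) at the middle of the wheel; origin at the centre of its underside, on the wheel's top. It turns with the wheel and must stay in the seat.
- pad: Bystander: white note pad 60x105x12 mm lying on the worktop, origin centre of underside.
- fine_tweezers: Bystander: fine steel tweezers 18x125x10 mm lying on the worktop, origin centre of underside.
- loupe: Bystander: small grey box-shaped loupe 52x30x16 mm with a black round lens, origin centre of underside.
- boat: Bystander: black strip boat 56x190x9 mm, lying beyond the turntable, origin centre of underside.
- white_pack: Bystander: white square die tray 51x51x10 mm, origin centre of underside.
Things that resemble listed ones, but are neither listed nor needed, are in the scene too. Leave any blue look-alike of the dish alone.

How it is judged:
By the outcome, as a careful person would: the job done as asked, in the order asked, and still so for the second after the job is handed in, while the arm keeps its last pose, push and grip.
It also fails if it takes over 56 s, if anything falls off the work surface, if the arm or the gripper's body presses on something with over 40 N, if the wrist force passes 120 N, or if a joint passes its speed limit or range.

## Robot

A 6-joint arm with a two-finger parallel gripper is mounted at the origin on a cart in front of the work surface, level with it; the furniture and walls round the work are solid. World frame = base frame: x ahead of the robot, y to its left, z up, the work surface at z = 0. Lengths are in m, angles in rad, forces in N, time in s.
With the tool pointing down it reaches from about 0.15 to 0.775 m from the base axis. Payload 6.1 kg.
Tool frame: the origin (TCP) lies at the very end of the fingers, on their centre line; the grasp point (between the pads) lies 19 mm behind it; z points along the fingers, x is the direction in which the jaws open and shut, and the axes are right-handed (so a half turn about z gives the same grasp; the last joint's range is limited). The gripper opens to 85 mm and grips with 20 to 120 N. Pads are 22 mm wide; open, the fingers measure 114 mm over their backs; the gripper's body (76 mm by 85 mm) begins 54 mm behind the grasp point. The pads swing forward as they close: fully open they stand 13 mm farther back than shut.
Start: joints at [1.121, 0.126, -0.04, 1.405, 0, 1.571], TCP at [0.228, 0.473, 0.231] pointing down, gripper open.
Joint ranges: [-2.72, 2.72], [-0.95, 1.95], [-1.27, 1.35], [-1.78, 2.02], [-1.46, 1.47], [-3.14, 3.14]. Speed limits (rad/s): [2.39, 2.39, 3.01, 3.14, 3.14, 3.14].

## Interface

Orientations are given as [roll, pitch, yaw] about the fixed x, y, z axes, in that order (R = Rz(yaw) Ry(pitch) Rx(roll)).
In Python, from bench import robot gives the robot as it stands. The module is installed in compiled form; this text tells all that it offers.
- The arm moves only by the tool send_rows, never from a script. Its arguments are lists of equal length, an entry for each row: "translation": the shift along the tool's x, y, z in m, a list of three; "rotation": the turn, a rotation vector about the tool's x, y, z in rad, a list of three. A call has 1 to 8 rows; each row is the pose to reach, as a shift and turn from the pose commanded when the call began, along the tool's axes at that moment; what a row does not reach only later rows make up. A row lasts 1/10 s, in which the tool goes at most 50 mm and 8.59 degrees, less where a joint would pass 70% of its speed; a pose out of reach is approached as far as the arm can. A call with a gripper value outside its range is refused whole. "grip" is the gripper's target within -1 to 1 (fully open at 1, half-way at 0, shut at -1), set as the call begins (left out, the last holds). The fingers move at their own pace and stop on an object; "grip_force" is the grip in N (left out, the last holds). Time passes only in rows, so rows that repeat a pose let the fingers close. It gives the time, the measured TCP pose, the force and the opening at its end, in the units of the state.
- robot.state(): the state, without advancing time (a new reading comes with each control period).
- robot.grab_frame(name): name is "scene" or "top" or "wrist"; returns the picture (420x560x3 uint8, red, green, blue); there is no depth.
- robot.camera_model(name): a dict with "mtx" (3x3 intrinsics, pixels), "origin" and "attitude" of the camera in the world; the wrist camera has in their place "hand_eye" (4x4, takes a point from camera to tool coordinates, whose origin is the TCP and whose axes are the tool frame's). Camera axes: x right, y up, looking along -z (the intrinsics and any distortion apply to the point x, -y, -z); pixel columns grow to the right and rows downward; lengths in m; the calibration is good to about 2 mm. A picture is of the moment at which its call begins: read the wrist's pose just before it. camera_model takes no time and is no camera call.
- robot.job_done(): hands the job in, once; it reports no verdict.
The state is a dict: "clock": time; "joint_pos": joint angles; "joint_vel": joint speeds; "joint_torque": joint torques, N m; "tool_pos": TCP position; "tcp_rot": TCP orientation; "force": force on the tool from outside, world axes, zero at the start; "moment": the same for the moment, N m; "gripper_width": opening from 0.0 (shut) to 1.0 (fully open).
Only numpy, scipy, OpenCV 4.12 (cv2) and the standard library are available. Lean on these libraries where they do the work, as an engineer would, in place of code of your own. Each camera call takes 0.05 s, during which the arm holds its last target. There are 200 camera calls.

## Working session

There is one attempt and no reset: what is moved stays moved. The work goes in short steps, Python scripts to look and compute and a tool call to move; the robot and the scene stay as the last step left them, time stands still between calls to the robot, and variables do not carry over. Pictures are saved under pics/ and viewed, about 8 in all and at most 12, crops included, and the job is handed in when it is done.

Besides the shell and the picture viewer there is one more tool, called after ">>>" as name(argument=value, ...) on one line, values as JSON. send_rows: Moves the arm, as the interface text tells. Its arguments: {"type":"object","properties":{"translation":{"type":"array","items":{"type":"array","items":{"type":"number"}}},"rotation":{"type":"array","items":{"type":"array","items":{"type":"number"}}},"grip":{"type":"number"},"grip_force":{"type":"number"}},"required":["translation","rotation"]}

```bash
mkdir -p pics
cat > h.py <<'E'
import numpy as np, cv2
from bench import robot
def save(n,img): cv2.imwrite(f'pics/{n}.png',img[:,:,::-1])
def ray(cam,px,z):
    m=robot.camera_model(cam);K=np.array(m['mtx']);o=np.array(m['origin']);R=np.array(m['attitude'])
    if R.ndim==1:
        r,p,y=R
        R=cv2.Rodrigues(np.array([0,0,y]))[0]@cv2.Rodrigues(np.array([0,p,0.]))[0]@cv2.Rodrigues(np.array([r,0,0.]))[0]
    d=np.linalg.inv(K)@[px[0],px[1],1]; d=R@[d[0],-d[1],-d[2]]
    return o+d*(z-o[2])/d[2]
E
python3 - <<'E'
from h import *
for c in ['top','scene']:
    print(c,robot.camera_model(c)); save(c+'0',robot.grab_frame(c))
s=robot.state();print(s)
E
```

```text
top {'mtx': array([[468.44458512,   0.        , 282.32871528],
       [  0.        , 468.44458512, 207.68301973],
       [  0.        ,   0.        ,   1.        ]]), 'origin': array([0.2378577 , 0.14518201, 1.42913262]), 'attitude': array([ 0.22938222, -0.00272968, -1.99189785])}
scene {'mtx': array([[526.78169902,   0.        , 282.98961153],
       [  0.        , 526.78169902, 205.15763122],
       [  0.        ,   0.        ,   1.        ]]), 'origin': array([-0.53633181, -0.58459516,  0.87899446]), 'attitude': array([ 0.98203927, -0.01246332, -1.0577477 ])}
{'clock': 0.1, 'joint_pos': array([ 1.12099713e+00,  1.26315799e-01, -4.04917047e-02,  1.40540914e+00,
       -5.63536041e-06,  1.57080130e+00]), 'joint_vel': array([ 3.34139952e-04, -8.41075795e-07,  4.21781059e-03, -5.61953612e-04,
        2.87440803e-03,  3.25177727e-04]), 'joint_torque': array([-7.61555821e-04, -4.36905921e+01,  3.53605127e+01,  1.37617771e-02,
       -9.13370559e-05,  1.83883181e-06]), 'tool_pos': array([0.22810405, 0.47244965, 0.23061539]), 'tcp_rot': array([3.14158701e+00, 1.42031475e-03, 1.12099216e+00]), 'force': array([-1.01049966, -0.02209703, -0.41917824]), 'moment': array([-0.03177974, -0.0228084 , -0.03815907]), 'gripper_width': 1.0005467522476434}
```

View pics/top0.png

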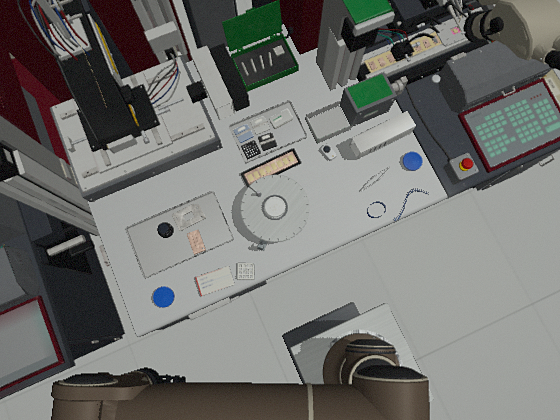

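View pics/scene0.png

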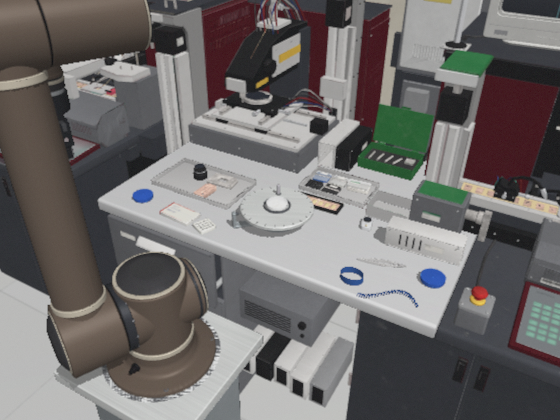

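Run:
```python
from h import *
a=cv2.imread('pics/top0.png')[155:265,205:345]
b=cv2.imread('pics/scene0.png')[170:245,210:350]
a=cv2.resize(a,None,fx=5,fy=5,interpolation=cv2.INTER_CUBIC)[:, :]
cv2.imwrite('pics/c1.png',a)
for p in [(274,207),(254,191),(258,247)]: print(p,ray('top',p,.048))
```

```text
(274, 207) [0.5428631  0.03207924 0.048     ]
(254, 191) [0.61365235 0.06748655 0.048     ]
(258, 247) [0.45071182 0.12486234 0.048     ]
```

View pics/c1.png

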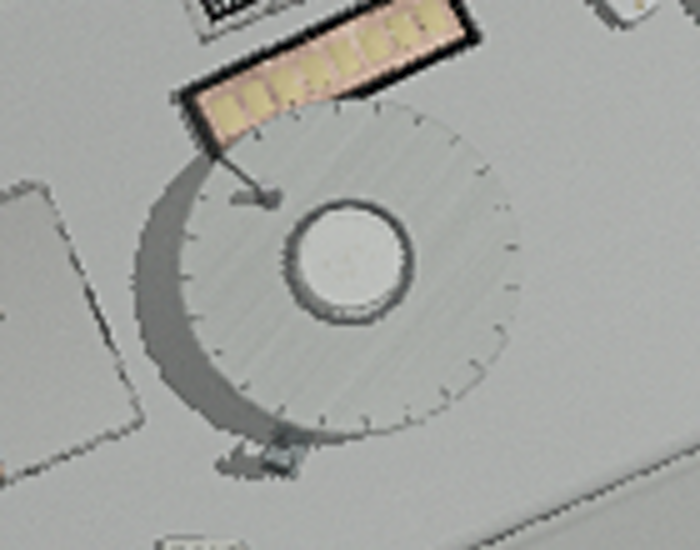

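```bash
cat >> h.py <<'E'
def vec_to_tool(w):  # world delta -> tool axes
    from scipy.spatial.transform import Rotation as Ro
    return Ro.from_euler('xyz',robot.state()['tcp_rot']).inv().apply(w)
def crop(p): return (205+p[0]/5-.4,155+p[1]/5-.4)
E
python3 - <<'E'
from h import *
C=sum(ray('top',crop(p),.048) for p in [(181,268),(519,268),(350,99),(350,436)])/4
ring=ray('top',crop((349,262)),.054)
print('C',C,'ring',ring)
pt=(C+ring)/2
for n,p,z in [('pinfoot',(277,204),.048),('pintop',(266,197),.078),('mark',(215,153),.048),('post',(283,458),.048)]:
    q=ray('top',crop(p),z); d=q-pt; print(n,q,np.hypot(d[0],d[1]),np.degrees(np.arctan2(d[1],d[0])))
print(robot.camera_model('wrist'))
E
```

```text
C [0.53965254 0.03150384 0.048     ] ring [0.54104577 0.03146954 0.054     ]
pinfoot [0.59345232 0.05630359 0.048     ] 0.05861590499168486 25.04827518286935
pintop [0.59236066 0.06250171 0.078     ] 0.06055681271207543 30.80808263597891
mark [0.63852956 0.07808548 0.048     ] 0.10867768634654756 25.390143316653507
post [0.44902628 0.11523506 0.048     ] 0.12390988073779483 137.47737294301888
{'mtx': array([[352.72351787,   0.        , 277.97824682],
       [  0.        , 352.72351787, 213.63057954],
       [  0.        ,   0.        ,   1.        ]]), 'hand_eye': array([[ 9.99999615e-01,  6.19065452e-04, -6.21453677e-04,
         4.41535907e-04],
       [ 4.31860209e-04, -9.64113659e-01, -2.65489483e-01,
        -6.68294986e-02],
       [-7.63507345e-04,  2.65489112e-01, -9.64113556e-01,
        -1.43238141e-01],
       [ 0.00000000e+00,  0.00000000e+00,  0.00000000e+00,
         1.00000000e+00]])}
```

>>> send_rows(translation=[[-0.0115, 0.0306, 0.003], [-0.023, 0.061, 0.006], [-0.0345, 0.092, 0.009], [-0.046, 0.122, 0.012], [-0.0575, 0.153, 0.015], [-0.069, 0.183, 0.018], [-0.0805, 0.214, 0.021], [-0.092, 0.245, 0.024]], rotation=[[0, 0, 0.14], [0, 0, 0.28], [0, 0, 0.42], [0, 0, 0.56], [0, 0, 0.7], [0, 0, 0.84], [0, 0, 0.98], [0, 0, 1.12]], grip=-1)

```text
clock: 0.9
tool_pos: [0.4095, 0.2822, 0.2068]
tcp_rot: [3.141, 0.001, -0.005]
force: [0.8, -0.3, -0.2]
gripper_width: 0.002
```

Run:
```python
from h import *
s=robot.state();print(s['clock'],s['tool_pos'],s['tcp_rot'],s['gripper_width'],s['force'])
print(vec_to_tool(np.array([.588,.093,.16])-s['tool_pos']))
```

```text
0.9 [0.40946244 0.28216926 0.20683231] [ 3.14124125e+00  5.40830484e-04 -4.75264602e-03] 0.0016320320741807259 [ 0.84095801 -0.31803186 -0.24378583]
[0.1794599  0.18830217 0.04680143]
```

>>> send_rows(translation=[[0.0225, 0.0235, 0.006], [0.045, 0.047, 0.012], [0.0675, 0.0705, 0.018], [0.09, 0.094, 0.024], [0.112, 0.1175, 0.029], [0.134, 0.141, 0.035], [0.157, 0.165, 0.041], [0.1795, 0.188, 0.047]], rotation=[[0, 0, 0.14], [0, 0, 0.28], [0, 0, 0.42], [0, 0, 0.56], [0, 0, 0.7], [0, 0, 0.84], [0, 0, 0.98], [0, 0, 1.12]])

```text
clock: 1.7
tool_pos: [0.5892, 0.0943, 0.1596]
tcp_rot: [3.141, 0.0, -1.125]
force: [0.3, 0.6, -0.6]
gripper_width: -0.002
```

```bash
cat >> h.py <<'E'
def wray(px,z,s):
    from scipy.spatial.transform import Rotation as Ro
    m=robot.camera_model('wrist');K=m['mtx'];H=m['hand_eye'];R=Ro.from_euler('xyz',s['tcp_rot']).as_matrix()
    d=np.linalg.inv(K)@[px[0],px[1],1]; d=R@H[:3,:3]@[d[0],-d[1],-d[2]]; o=s['tool_pos']+R@H[:3,3]
    return o+d*(z-o[2])/d[2]
def wproj(p,s):
    from scipy.spatial.transform import Rotation as Ro
    m=robot.camera_model('wrist');K=m['mtx'];H=m['hand_eye'];R=Ro.from_euler('xyz',s['tcp_rot']).as_matrix()
    q=H[:3,:3].T@(R.T@(np.array(p)-s['tool_pos'])-H[:3,3]); q=K@[q[0],-q[1],-q[2]]; return q[:2]/q[2]
E
python3 - <<'E'
from h import *
s=robot.state();print(s['clock'],s['tool_pos'],s['tcp_rot'],s['force'])
save('w1',robot.grab_frame('wrist'))
for p in [(.540,.0315,.054),(.598,.059,.078),(.598,.059,.048),(.635,.077,.048)]: print(wproj(p,s))
E
```

```text
1.7 [0.58915233 0.0943323  0.15957271] [ 3.14080698e+00  2.34817876e-04 -1.12499479e+00] [ 0.29635846  0.61820387 -0.5646004 ]
[323.48314251 300.45958789]
[331.43333157 232.52155135]
[325.65269073 219.85437687]
[327.28173896 165.17775036]
```

View pics/w1.png

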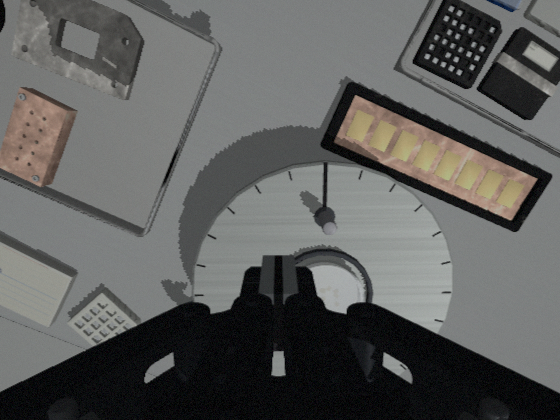

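Run:
```python
from h import *
s=robot.state()
P=np.array([wray(p,.048,s)[:2] for p in [(194,265),(453,265),(326,163),(209,208),(257,186),(422,208),(446,235),(393,181)]])
A=np.c_[2*P,np.ones(len(P))]; x=np.linalg.lstsq(A,(P**2).sum(1),rcond=None)[0]; c=x[:2];print(c,np.sqrt(x[2]+c@c))
for p,z in [((330,228),.078),((326,163),.048)]:
    q=wray(p,z,s)[:2];d=q-c;print(q,np.hypot(*d),np.degrees(np.arctan2(d[1],d[0])))
print(vec_to_tool(np.array([.589,.0935,.056])-s['tool_pos']))
```

```text
[0.5428828  0.03142612] 0.10491135585875463
[0.60303462 0.05843199] 0.0659360251817104 24.178263682594327
[0.63852204 0.07512632] 0.10515023770175451 24.556969316711793
[-0.00336605  0.00133705  0.10194512]
```

>>> send_rows(translation=[[0, 0, 0.03], [0, 0, 0.06], [0, 0, 0.09], [0, 0, 0.102], [0, 0, 0.102], [0, 0, 0.102]], rotation=[[0, 0, 0], [0, 0, 0], [0, 0, 0], [0, 0, 0], [0, 0, 0], [0, 0, 0]])

```text
clock: 2.35
tool_pos: [0.589, 0.0958, 0.0592]
tcp_rot: [-3.141, -0.0, -1.119]
force: [1.3, 0.2, 0.6]
gripper_width: -0.001
```

>>> send_rows(translation=[[0.012, 0, 0], [0.036, 0, 0], [0.06, 0, 0], [0.076, 0, -0.005], [0.08, 0, -0.03], [0.08, 0, -0.06], [0.08, 0, -0.09], [0.08, 0, -0.12]], rotation=[[0, 0, 0], [0, 0, 0], [0, 0, 0], [0, 0, 0], [0, 0, 0], [0, 0, 0], [0, 0, 0], [0, 0, 0]])

```text
clock: 3.15
tool_pos: [0.6239, 0.0229, 0.181]
tcp_rot: [-3.14, -0.001, -1.12]
force: [0.8, 0.6, -0.9]
gripper_width: 0.0
```

Run:
```python
from h import *
s=robot.state();print(s['clock'],s['tool_pos'],s['tcp_rot'],s['force'])
save('w2',robot.grab_frame('wrist')); save('t2',robot.grab_frame('top')); 
for i in range(3): print(robot.state()['clock']);save(f't2_{i}',robot.grab_frame('top'))
a=np.hstack([cv2.imread('pics/w2.png')[:,100:400]]+[cv2.resize(np.vstack([cv2.imread(f'pics/t2{k}.png')[150:260,225:325] for k in ['','_2']]),None,fx=1.9,fy=1.909)])
cv2.imwrite('pics/m2.png',a)
```

```text
3.15 [0.62390501 0.02291612 0.18098109] [-3.13992182e+00 -7.48228281e-04 -1.11956821e+00] [ 0.84510406  0.55402327 -0.8824383 ]
3.25
3.3
3.35
```

View pics/m2.png

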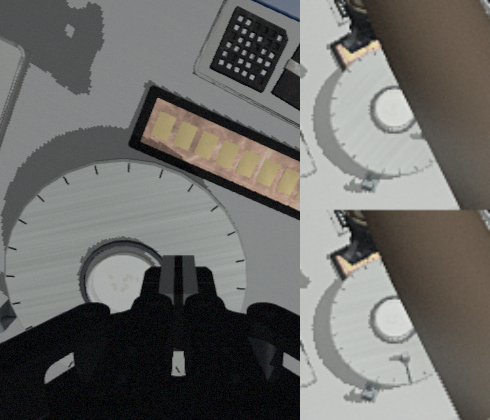

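Run:
```python
from h import *
a=[cv2.imread(f'pics/t2{k}.png')[205:250,260:315] for k in ['','_0','_1','_2']]
cv2.imwrite('pics/m3.png',cv2.resize(np.vstack([np.hstack(a[:2]),np.hstack(a[2:])]),None,fx=6,fy=6,interpolation=cv2.INTER_CUBIC))
s=robot.state();print(s['clock'],s['tool_pos'],s['tcp_rot'])
C=np.array([.5415,.0315]); psi=np.radians(187)
t=C+.096*np.array([np.cos(psi),np.sin(psi)]);print(t, vec_to_tool(np.array([*t,.12])-s['tool_pos']))
```

```text
3.4 [0.6236931  0.02325932 0.17862443] [-3.14086365e+00 -3.54527324e-04 -1.11926721e+00]
[0.44621557 0.01980054] [-0.07434952  0.16124278  0.05848055]
```

View pics/m3.png

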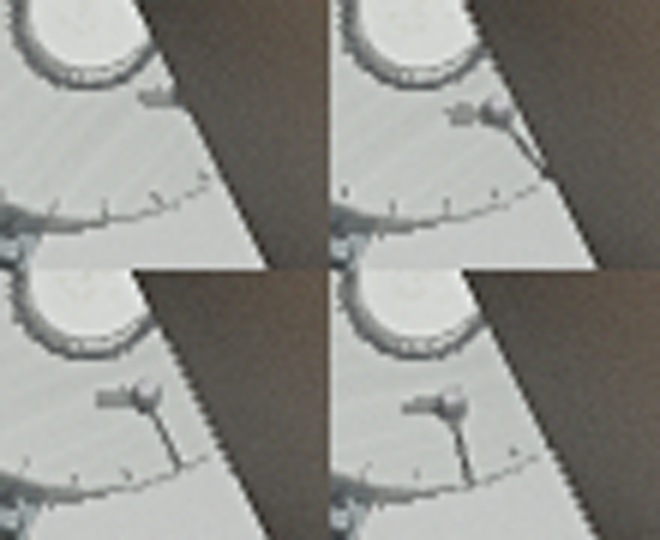

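>>> send_rows(translation=[[-0.012, 0.027, 0], [-0.025, 0.054, 0], [-0.037, 0.08, 0.01], [-0.05, 0.107, 0.025], [-0.062, 0.134, 0.04], [-0.0743, 0.161, 0.058], [-0.0743, 0.161, 0.058], [-0.0743, 0.161, 0.058]], rotation=[[0, 0, 0.055], [0, 0, 0.11], [0, 0, 0.165], [0, 0, 0.22], [0, 0, 0.275], [0, 0, 0.33], [0, 0, 0.33], [0, 0, 0.33]])

```text
clock: 4.2
tool_pos: [0.4452, 0.02, 0.1194]
tcp_rot: [3.14, 0.0, -1.449]
force: [-0.2, -0.5, -0.8]
gripper_width: 0.0
```

Run:
```python
from h import *
s=robot.state();print(s['clock'],s['tool_pos'],s['tcp_rot'],s['force'])
save('w3',robot.grab_frame('wrist'))
C=np.array([.5415,.0315])
for a in [137]: 
  u=np.array([np.cos(np.radians(a)),np.sin(np.radians(a))]); print([wproj([*(C+r*u),z],s) for r,z in [(.064,.078),(.105,.048),(.1075,.0425),(0,.048)]])
t=C+.096*np.array([np.cos(np.radians(187)),np.sin(np.radians(187))]);print(vec_to_tool(np.array([*t,.058])-s['tool_pos']))
```

```text
4.2 [0.44520819 0.02003546 0.11944598] [ 3.14003001e+00  9.00975800e-05 -1.44850404e+00] [-0.16906991 -0.47559223 -0.77955338]
[array([183.83089099, 140.5922675 ]), array([148.47718722, 180.921445  ]), array([148.78537943, 181.88694827]), array([279.18421937,  62.68884204])]
[ 0.00035541 -0.00095079  0.0614463 ]
```

View pics/w3.png

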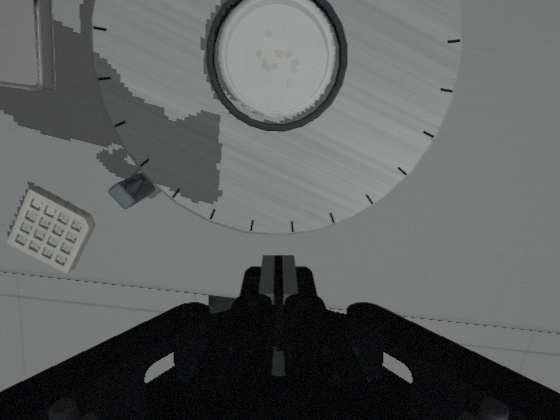

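Run:
```python
from h import *
a=cv2.imread('pics/w3.png')[130:250,85:235]; cv2.imwrite('pics/c4.png',cv2.resize(a,None,fx=5,fy=5,interpolation=cv2.INTER_CUBIC))
```

```text
(no output)
```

View pics/c4.png

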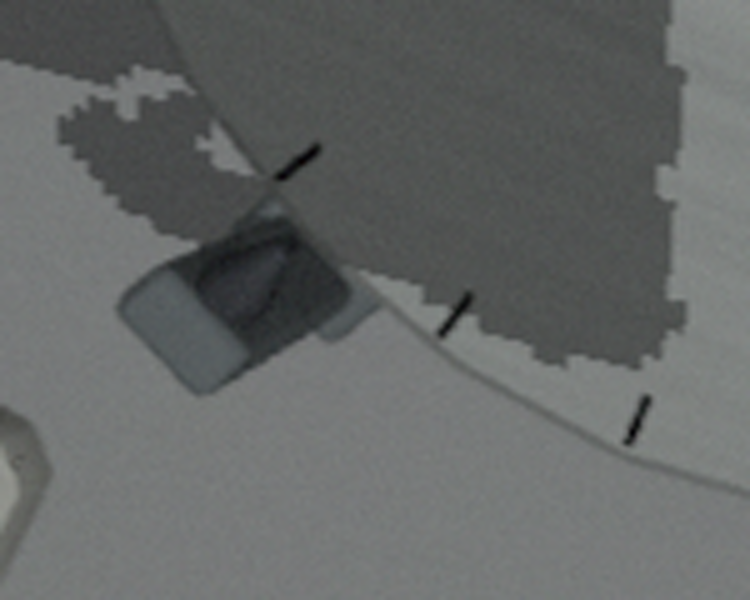

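Run:
```python
from h import *
s=dict(tool_pos=np.array([.44520819,.02003546,.11944598]),tcp_rot=np.array([3.14003001,9e-5,-1.448504]))
px=[(93,28),(98,79),(115,126),(139.6,165.6),(172.6,196.6),(210.2,218.2),(252,231),(293,232),(334,223),(372,204),(407,175),(434,136),(453,91),(460,40)]
P=np.array([wray(p,.048,s)[:2] for p in px])
A=np.c_[2*P,np.ones(len(P))]; x=np.linalg.lstsq(A,(P**2).sum(1),rcond=None)[0]; c=x[:2];print(c,np.sqrt(x[2]+c@c))
d=P-c;print(np.degrees(np.arctan2(d[:,1],d[:,0]))%360, np.hypot(*d.T))
for p,z in [((143,177.6),.0425),((121.6,195.6),.048)]:
    q=wray(p,z,s)[:2];d=q-c;print(q,np.hypot(*d),np.degrees(np.arctan2(d[1],d[0])))
```

```text
[0.54278695 0.03291462] 0.1025126025999088
[ 87.84893132 102.61250308 117.66376523 132.42389757 147.43865642
 162.44894993 177.98019999 192.68351646 207.63415203 222.41499628
 237.62742874 252.80752212 267.6880998  282.72659604] [0.10268391 0.10271949 0.10232439 0.1026679  0.10225023 0.10207712
 0.10265215 0.10256101 0.10261342 0.10256592 0.10293256 0.10233542
 0.10264569 0.10214339]
[0.46518201 0.10849966] 0.10833109642034584 135.755436116381
[0.45337961 0.11950569] 0.12446560843964644 135.91674887458092
```

```bash
cat >> h.py <<'E'
C=np.array([.5427,.0325])
def mark():
    s=robot.state(); im=cv2.cvtColor(robot.grab_frame('wrist'),cv2.COLOR_RGB2GRAY).astype(np.float32)
    th=np.radians(np.arange(85,285,.25)); r=np.arange(.073,.096,.002)
    m=np.array([[wproj([C[0]+q*np.cos(t),C[1]+q*np.sin(t),.048],s) for q in r] for t in th],np.float32)
    g=cv2.remap(im,m[...,0],m[...,1],cv2.INTER_LINEAR,borderValue=255).max(1)  # dark all along the ray
    i=g.argmin(); w=g<g[i]+15; w&=abs(np.arange(len(g))-i)<16
    return s['clock'],np.degrees(th[w].mean()),g[i],w.sum()*.25,im
E
python3 - <<'E'
from h import *
for i in range(6): print(mark()[:4])
E
```

```text
Traceback (most recent call last):
  File "h.py", line 28, in mark
    m=np.array([[wproj([C[0]+q*np.cos(t),C[1]+q*np.sin(t),.048],s) for q in r] for t in th],np.float32)
                 ~~~~~^^^^^^^^^^^^^^^^^^^^^^^^^^^^^^^^^^^^^^^^^^^^
  File "h.py", line 22, in wproj
    m=robot.camera_model('wrist');K=m['mtx'];H=m['hand_eye'];R=Ro.from_euler('xyz',s['tcp_rot']).as_matrix()
ValueError: time passes only in moves, steps and waits
```

>>> send_rows(translation=[[0, 0, 0], [0, 0, 0], [0, 0, 0], [0, 0, 0], [0, 0, 0], [0, 0, 0], [0, 0, 0], [0, 0, 0]], rotation=[[0, 0, 0], [0, 0, 0], [0, 0, 0], [0, 0, 0], [0, 0, 0], [0, 0, 0], [0, 0, 0], [0, 0, 0]])

```text
clock: 5.1
tool_pos: [0.4462, 0.0202, 0.1203]
tcp_rot: [-3.142, 0.0, -1.449]
force: [0.4, -0.8, -0.8]
gripper_width: -0.004
```

Run:
```python
from h import *
for i in range(16): print(mark()[:4])
```

```text
Traceback (most recent call last):
  File "h.py", line 28, in mark
    m=np.array([[wproj([C[0]+q*np.cos(t),C[1]+q*np.sin(t),.048],s) for q in r] for t in th],np.float32)
                 ~~~~~^^^^^^^^^^^^^^^^^^^^^^^^^^^^^^^^^^^^^^^^^^^^
  File "h.py", line 22, in wproj
    m=robot.camera_model('wrist');K=m['mtx'];H=m['hand_eye'];R=Ro.from_euler('xyz',s['tcp_rot']).as_matrix()
ValueError: time passes only in moves, steps and waits
```

```bash
cat >> h.py <<'E'
from scipy.spatial.transform import Rotation as Ro
WM=robot.camera_model('wrist')
def wprojv(p,s):
    K,H=WM['mtx'],WM['hand_eye'];R=Ro.from_euler('xyz',s['tcp_rot']).as_matrix()
    q=((p-s['tool_pos'])@R-H[:3,3])@H[:3,:3]*[1,-1,-1]; q=q@K.T; return (q[...,:2]/q[...,2:]).astype(np.float32)
def mark():
    s=robot.state(); im=cv2.cvtColor(robot.grab_frame('wrist'),cv2.COLOR_RGB2GRAY).astype(np.float32)
    th=np.radians(np.arange(85,285,.25))[:,None]; r=np.arange(.073,.096,.002)[None]
    m=wprojv(np.stack([C[0]+r*np.cos(th),C[1]+r*np.sin(th),0*r*th+.048],-1),s)
    g=cv2.remap(im,m[...,0],m[...,1],cv2.INTER_LINEAR,borderValue=255).max(1)
    i=g.argmin(); w=(g<g[i]+15)&(abs(np.arange(len(g))-i)<16)
    return s['clock'],np.degrees(th[w].mean()),g[i],w.sum()*.25,im
E
python3 - <<'E'
from h import *
for i in range(30):
    m=mark()
    if m[2]<90: print(np.round(m[:4],2))
E
```

```text
[  5.15 159.5   71.42   1.75]
[  5.2  150.63  67.     3.  ]
[  5.25 141.88  61.59   2.5 ]
[  5.3  133.62  58.09   1.5 ]
[  5.35 125.    55.88   0.75]
[  5.4  118.5   75.26   4.25]
[  5.45 108.12  66.44   0.5 ]
[ 5.5  99.63 70.43  0.5 ]
[ 5.55 91.12 66.88  0.5 ]
[  5.6  137.5   80.     7.75]
[  5.65 130.25  79.89   7.75]
[  5.7  147.5   79.74   7.75]
[  5.75 139.5   78.99   7.75]
[  5.8  139.    79.63   7.75]
[  5.85 123.    79.     7.75]
[  5.9  123.25  79.32   7.75]
[  5.95 119.75  79.38   5.25]
[  6.   120.13  80.27   6.  ]
[  6.05 120.5   81.29   6.75]
[  6.1  120.    81.83   5.75]
[  6.15 139.5   82.95   7.75]
[  6.2  119.88  81.58   5.5 ]
[  6.25 150.75  82.11   7.75]
[  6.3  151.    82.25   7.75]
[  6.35 152.12  81.67   6.5 ]
[  6.4  150.75  81.89   7.75]
[  6.45 138.5   81.79   7.75]
[  6.5  119.5   81.88   4.75]
[  6.55 144.5   81.75   7.75]
[  6.6  120.13  81.62   6.  ]
```

>>> send_rows(translation=[[0, -0.003, 0.02], [0, -0.003, 0.04], [0, -0.003, 0.055], [0, -0.003, 0.064], [0, -0.003, 0.066], [0, -0.003, 0.066]], rotation=[[0, 0, 0], [0, 0, 0], [0, 0, 0], [0, 0, 0], [0, 0, 0], [0, 0, 0]])

```text
clock: 7.25
tool_pos: [0.4493, 0.0205, 0.0544]
tcp_rot: [3.142, 0.0, -1.449]
force: [0.6, -0.2, -0.5]
gripper_width: 0.003
```

Run:
```python
from h import *
for i in range(24):
    m=mark()
    if m[2]<80: print(np.round(m[:4],2))
save('w5',np.repeat(m[4][...,None],3,2))
s=robot.state();print(s['clock'],s['tool_pos'],s['tcp_rot'],s['force'])
```

```text
[  7.25 198.    76.28   1.75]
[  7.3  190.09  77.36   2.75]
[  7.35 185.12  77.53   6.  ]
[  7.4  178.75  77.18   7.75]
[  7.45 173.25  76.42   7.75]
[  7.5  166.07  75.52   6.25]
[  7.55 160.    76.35   7.75]
[  7.6  154.44  73.95   7.5 ]
[  7.65 147.38  68.71   2.5 ]
[  7.7  142.12  47.66   0.5 ]
[  7.75 136.    46.92   0.75]
[  7.8  129.88  43.99   1.  ]
[  7.85 123.75  45.07   1.25]
[  7.9  117.75  44.19   1.25]
[  7.95 111.88  44.39   1.5 ]
[  8.   106.75  48.54   0.25]
[  8.05 100.38  65.6    1.5 ]
[ 8.1  94.62 66.44  1.5 ]
[ 8.15 88.88 65.74  1.5 ]
8.45 [0.44917591 0.02052139 0.05427418] [ 3.14155624e+00 -2.85139666e-05 -1.44897088e+00] [ 0.6442206  -0.05794914 -1.08697027][ WARN:0@14.315] global loadsave.cpp:1063 imwrite_ Unsupported depth image for selected encoder is fallbacked to CV_8U.
```

```bash
cat > fit.py <<'E'
from scipy.optimize import curve_fit, brentq
import numpy as np
D=[(5.15,159.5),(5.2,150.63),(5.25,141.88),(5.3,133.62),(5.35,125),(5.45,108.12),(5.5,99.63),(5.55,91.12)]
D+=[(t,a-360) for t,a in [(7.25,198),(7.3,190.1),(7.35,185.1),(7.4,178.75),(7.45,173.25),(7.5,166.07),(7.55,160),(7.65,147.38),(7.7,142.12),(7.75,136),(7.8,129.88),(7.85,123.75),(7.9,117.75),(7.95,111.88),(8,106.75),(8.05,100.38),(8.1,94.6),(8.15,88.9)]]
def run(extra=()):
    t,a=np.array(D+[(t,x-720) for t,x in extra]).T
    f=lambda t,A,B,k:A-B*(1-np.exp(-k*(t-5)))
    p,c=curve_fit(f,t,a,[150,870,.2]);print(p,np.sqrt(np.diag(c)),'rms',np.std(a-f(t,*p)))
    for target in [230,150,135.8]:
        g=lambda t:f(t,*p)-(target-720)
        if g(60)<0:
            T=brentq(g,5,60);print(target,T,'w deg/s',p[1]*p[2]*np.exp(-p[2]*(T-5)))
if __name__=='__main__': run()
E
python3 fit.py
```

```text
[1.87375666e+02 1.19137665e+03 1.54193926e-01] [3.14224724e-01 1.59972217e+01 2.68465574e-03] rms 0.4831101843387978
230 10.451833347955445 w deg/s 79.25582949533441
150 11.549012616317814 w deg/s 66.92031542449936
135.8 11.76475425399811 w deg/s 64.7307616769253
```

>>> send_rows(translation=[[0, 0, 0], [0, 0, 0], [0, 0, 0], [0, 0, 0], [0, 0, 0], [0, 0, 0], [0, 0, 0], [0, 0, 0]], rotation=[[0, 0, 0], [0, 0, 0], [0, 0, 0], [0, 0, 0], [0, 0, 0], [0, 0, 0], [0, 0, 0], [0, 0, 0]])

```text
clock: 9.25
tool_pos: [0.4492, 0.0205, 0.0543]
tcp_rot: [3.142, -0.0, -1.449]
force: [-0.9, -0.3, 0.2]
gripper_width: -0.001
```

>>> send_rows(translation=[[0, 0, 0], [0, 0, 0], [0, 0, 0], [0, 0, 0], [0, 0, 0], [0, 0, 0], [0, 0, 0], [0, 0, 0]], rotation=[[0, 0, 0], [0, 0, 0], [0, 0, 0], [0, 0, 0], [0, 0, 0], [0, 0, 0], [0, 0, 0], [0, 0, 0]])

```text
clock: 10.05
tool_pos: [0.4492, 0.0205, 0.0543]
tcp_rot: [-3.142, -0.0, -1.449]
force: [0.7, 0.1, -0.2]
gripper_width: -0.0
```

>>> send_rows(translation=[[0, 0, 0], [0, 0, 0], [0, 0, 0], [0, 0, 0], [0, 0, 0], [0, 0, 0], [0, 0, 0], [0, 0, 0]], rotation=[[0, 0, 0], [0, 0, 0], [0, 0, 0], [0, 0, 0], [0, 0, 0], [0, 0, 0], [0, 0, 0], [0, 0, 0]])

```text
clock: 10.85
tool_pos: [0.4491, 0.0205, 0.0543]
tcp_rot: [3.142, 0.0, -1.449]
force: [0.3, 0.2, 0.6]
gripper_width: 0.001
```

Run:
```python
from h import *; import json,fit
X=[]
for i in range(20):
    m=mark()
    if m[2]<80: X.append((m[0],m[1])); print(np.round(m[:4],2))
json.dump([X],open('x.json','w'))
fit.run(X)
```

```text
[ 10.85 196.75  77.44   1.75]
[ 10.9  192.88  77.37   2.  ]
[ 10.95 187.12  77.37   6.  ]
[ 11.   185.12  77.18   6.5 ]
[ 11.05 183.    76.97   7.75]
[ 11.1  178.75  76.25   7.75]
[ 11.15 175.25  76.39   7.75]
[ 11.2  172.5   75.26   6.75]
[ 11.25 167.67  77.36   7.25]
[ 11.3  164.02  75.42   6.25]
[ 11.35 161.25  75.27   7.75]
[ 11.4  157.75  74.96   7.75]
[ 11.45 153.96  73.98   7.5 ]
[ 11.5  149.43  71.22   4.5 ]
[ 11.55 146.5   63.58   2.25]
[ 11.6  143.75  53.94   0.75]
[ 11.65 140.38  46.99   0.5 ]
[ 11.7  137.    45.99   0.75]
[ 11.75 133.75  46.54   0.75]
[ 11.8  130.38  45.75   1.  ]
[1.87175690e+02 1.20872469e+03 1.51375885e-01] [2.80830769e-01 1.70246294e+00 3.94070002e-04] rms 0.6101058266149402
230 10.42705809722469 w deg/s 80.46370031380718
150 11.504584357687364 w deg/s 68.35362952615188
135.8 11.71566415233394 w deg/s 66.20409196134335
```

>>> send_rows(translation=[[0, 0, 0], [0, 0, 0], [0, 0, 0], [0, 0, 0], [0, 0, 0], [0, 0, 0], [0, 0, 0], [0, 0, 0]], rotation=[[0, 0, 0], [0, 0, 0], [0, 0, 0], [0, 0, 0], [0, 0, 0], [0, 0, 0], [0, 0, 0], [0, 0, 0]])

```text
clock: 12.65
tool_pos: [0.4492, 0.0205, 0.0543]
tcp_rot: [-3.142, -0.0, -1.449]
force: [0.7, -0.2, -0.0]
gripper_width: 0.002
```

>>> send_rows(translation=[[0, 0, 0], [0, 0, 0], [0, 0, 0], [0, 0, 0], [0, 0, 0], [0, 0, 0], [0, 0, 0], [0, 0, 0]], rotation=[[0, 0, 0], [0, 0, 0], [0, 0, 0], [0, 0, 0], [0, 0, 0], [0, 0, 0], [0, 0, 0], [0, 0, 0]])

```text
clock: 13.45
tool_pos: [0.4492, 0.0205, 0.0543]
tcp_rot: [-3.142, -0.0, -1.449]
force: [-0.4, -0.2, 0.4]
gripper_width: -0.003
```

>>> send_rows(translation=[[0, 0, 0], [0, 0, 0], [0, 0, 0], [0, 0, 0], [0, 0, 0], [0, 0, 0], [0, 0, 0], [0, 0, 0]], rotation=[[0, 0, 0], [0, 0, 0], [0, 0, 0], [0, 0, 0], [0, 0, 0], [0, 0, 0], [0, 0, 0], [0, 0, 0]])

```text
clock: 14.25
tool_pos: [0.4492, 0.0205, 0.0543]
tcp_rot: [3.142, 0.0, -1.449]
force: [0.8, -0.7, -0.1]
gripper_width: 0.001
```

>>> send_rows(translation=[[0, 0, 0], [0, 0, 0], [0, 0, 0], [0, 0, 0], [0, 0, 0], [0, 0, 0], [0, 0, 0], [0, 0, 0]], rotation=[[0, 0, 0], [0, 0, 0], [0, 0, 0], [0, 0, 0], [0, 0, 0], [0, 0, 0], [0, 0, 0], [0, 0, 0]])

```text
clock: 15.05
tool_pos: [0.4492, 0.0205, 0.0543]
tcp_rot: [-3.142, -0.0, -1.449]
force: [-0.4, -0.2, 0.5]
gripper_width: -0.001
```

>>> send_rows(translation=[[0, 0, 0], [0, 0, 0], [0, 0, 0], [0, 0, 0], [0, 0, 0], [0, 0, 0], [0, 0, 0], [0, 0, 0]], rotation=[[0, 0, 0], [0, 0, 0], [0, 0, 0], [0, 0, 0], [0, 0, 0], [0, 0, 0], [0, 0, 0], [0, 0, 0]])

```text
clock: 15.85
tool_pos: [0.4492, 0.0205, 0.0543]
tcp_rot: [3.142, 0.0, -1.449]
force: [-0.5, -0.2, -0.4]
gripper_width: 0.0
```

>>> send_rows(translation=[[0, 0, 0], [0, 0, 0], [0, 0, 0], [0, 0, 0], [0, 0, 0], [0, 0, 0], [0, 0, 0], [0, 0, 0]], rotation=[[0, 0, 0], [0, 0, 0], [0, 0, 0], [0, 0, 0], [0, 0, 0], [0, 0, 0], [0, 0, 0], [0, 0, 0]])

```text
clock: 16.65
tool_pos: [0.4492, 0.0205, 0.0543]
tcp_rot: [3.142, 0.0, -1.449]
force: [0.5, -0.3, -0.6]
gripper_width: -0.002
```

>>> send_rows(translation=[[0, 0, 0], [0, 0, 0], [0, 0, 0], [0, 0, 0], [0, 0, 0], [0, 0, 0], [0, 0, 0], [0, 0, 0]], rotation=[[0, 0, 0], [0, 0, 0], [0, 0, 0], [0, 0, 0], [0, 0, 0], [0, 0, 0], [0, 0, 0], [0, 0, 0]])

```text
clock: 17.45
tool_pos: [0.4492, 0.0205, 0.0543]
tcp_rot: [-3.142, -0.0, -1.449]
force: [0.6, 0.0, -0.5]
gripper_width: -0.004
```

>>> send_rows(translation=[[0, 0, 0], [0, 0, 0], [0, 0, 0], [0, 0, 0], [0, 0, 0], [0, 0, 0], [0, 0, 0], [0, 0, 0]], rotation=[[0, 0, 0], [0, 0, 0], [0, 0, 0], [0, 0, 0], [0, 0, 0], [0, 0, 0], [0, 0, 0], [0, 0, 0]])

```text
clock: 18.25
tool_pos: [0.4492, 0.0205, 0.0543]
tcp_rot: [3.142, -0.0, -1.449]
force: [-0.3, 0.2, 0.2]
gripper_width: 0.003
```

>>> send_rows(translation=[[0, 0, 0], [0, 0, 0], [0, 0, 0], [0, 0, 0], [0, 0, 0], [0, 0, 0], [0, 0, 0], [0, 0, 0]], rotation=[[0, 0, 0], [0, 0, 0], [0, 0, 0], [0, 0, 0], [0, 0, 0], [0, 0, 0], [0, 0, 0], [0, 0, 0]])

```text
clock: 19.05
tool_pos: [0.4492, 0.0205, 0.0543]
tcp_rot: [3.142, -0.0, -1.449]
force: [-0.3, -0.2, -0.7]
gripper_width: 0.002
```

Run:
```python
from h import *
for i in range(4): m=mark();print(np.round(m[:4],2))
save('w6',np.repeat(m[4][...,None],3,2).astype(np.uint8))
```

```text
[ 19.05 201.75  75.4    1.75]
[ 19.1  200.62  76.12   2.  ]
[ 19.15 199.5   77.86   1.75]
[ 19.2  198.5   76.72   1.75]
```

Run:
```python
from h import *
s=robot.state(); print(s['clock'])
for a in [132.4,135.8]:
  u=np.array([np.cos(np.radians(a)),np.sin(np.radians(a))]); print(a,[np.round(wproj([*(C+r*u),z],s),1) for r,z in [(.098,.048),(.105,.048),(.1075,.0425),(.125,.048)]])
cv2.imwrite('pics/c6.png',cv2.resize(cv2.imread('pics/w6.png')[60:220,0:270],None,fx=2.9,fy=2.9,interpolation=cv2.INTER_CUBIC))
```

```text
19.25
132.4 [array([ 92.4, 189.5]), array([ 80.6, 198.6]), array([ 83.2, 199. ]), array([ 47.8, 224.1])]
135.8 [array([102. , 199.9]), array([ 90.9, 209.7]), array([ 93.3, 209.9]), array([ 60.1, 236.7])]
```

View pics/c6.png

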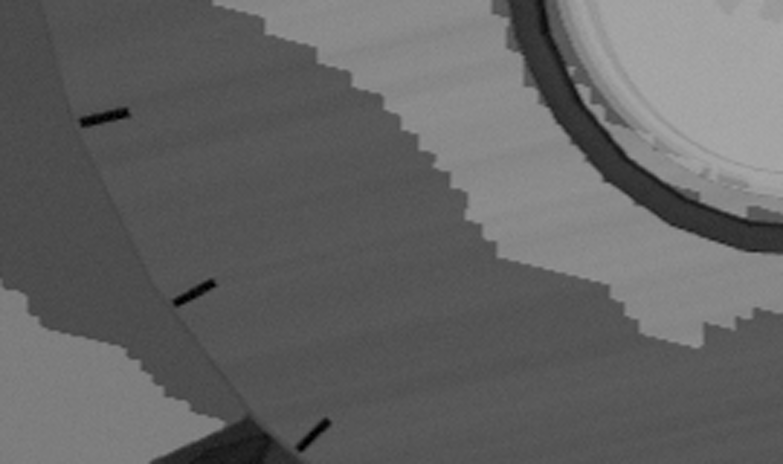

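>>> send_rows(translation=[[0, 0, 0], [0, 0, 0], [0, 0, 0], [0, 0, 0], [0, 0, 0], [0, 0, 0], [0, 0, 0], [0, 0, 0]], rotation=[[0, 0, 0], [0, 0, 0], [0, 0, 0], [0, 0, 0], [0, 0, 0], [0, 0, 0], [0, 0, 0], [0, 0, 0]])

```text
clock: 20.05
tool_pos: [0.4492, 0.0205, 0.0543]
tcp_rot: [3.142, 0.0, -1.449]
force: [0.0, -0.5, 0.4]
gripper_width: 0.001
```

>>> send_rows(translation=[[0, 0, 0], [0, 0, 0], [0, 0, 0], [0, 0, 0], [0, 0, 0], [0, 0, 0], [0, 0, 0], [0, 0, 0]], rotation=[[0, 0, 0], [0, 0, 0], [0, 0, 0], [0, 0, 0], [0, 0, 0], [0, 0, 0], [0, 0, 0], [0, 0, 0]])

```text
clock: 20.85
tool_pos: [0.4492, 0.0205, 0.0543]
tcp_rot: [3.142, 0.0, -1.449]
force: [-0.8, -0.3, 0.3]
gripper_width: -0.005
```

>>> send_rows(translation=[[0, 0, 0], [0, 0, 0], [0, 0, 0], [0, 0, 0], [0, 0, 0], [0, 0, 0], [0, 0, 0], [0, 0, 0]], rotation=[[0, 0, 0], [0, 0, 0], [0, 0, 0], [0, 0, 0], [0, 0, 0], [0, 0, 0], [0, 0, 0], [0, 0, 0]])

```text
clock: 21.65
tool_pos: [0.4492, 0.0205, 0.0543]
tcp_rot: [3.142, 0.0, -1.449]
force: [0.5, 0.1, -0.4]
gripper_width: -0.001
```

>>> send_rows(translation=[[0, 0, 0], [0, 0, 0], [0, 0, 0], [0, 0, 0]], rotation=[[0, 0, 0], [0, 0, 0], [0, 0, 0], [0, 0, 0]])

```text
clock: 22.05
tool_pos: [0.4492, 0.0205, 0.0543]
tcp_rot: [3.142, 0.0, -1.449]
force: [-0.5, 0.7, 0.8]
gripper_width: 0.002
```

Run:
```python
from h import *
for i in range(6): m=mark();print(np.round(m[:4],2))
print(robot.state()['clock'])
```

```text
[ 22.05 148.88  68.59   2.5 ]
[ 22.1  148.12  66.84   2.5 ]
[ 22.15 147.5   65.35   2.25]
[ 22.2  147.38  59.29   1.  ]
[ 22.25 146.63  59.75   1.  ]
[ 22.3  146.25  58.63   0.75]
22.35
```

>>> send_rows(translation=[[0, 0, 0], [0, 0, 0], [0, 0, 0], [0, 0, 0], [0, 0, 0], [0, 0, 0.004], [0, 0, 0.0065], [0, 0, 0.0085]], rotation=[[0, 0, 0], [0, 0, 0], [0, 0, 0], [0, 0, 0], [0, 0, 0], [0, 0, 0], [0, 0, 0], [0, 0, 0]])

```text
clock: 23.15
tool_pos: [0.4493, 0.0204, 0.0478]
tcp_rot: [-3.141, -0.001, -1.449]
force: [-12.7, -2.0, 39.3]
gripper_width: -0.001
```

Run:
```python
from h import *
for i in range(5):
    s=robot.state(); m=mark();print(np.round(m[:4],2),s['tool_pos'][2],s['force'])
save('w7',np.repeat(m[4][...,None],3,2).astype(np.uint8))
cv2.imwrite('pics/c7.png',cv2.resize(cv2.imread('pics/w7.png')[100:260,20:290],None,fx=2.9,fy=2.9,interpolation=cv2.INTER_CUBIC))
```

```text
[ 23.15 136.88  46.02   1.  ] 0.04782344040447335 [-12.70267048  -2.00494617  39.30780255]
[ 23.2  136.88  47.47   1.  ] 0.0479401609745016 [-8.41781174 -1.59223746 21.02111211]
[ 23.25 137.    45.43   0.75] 0.04790933347697697 [-8.61327176 -0.56316419 22.21348985]
[ 23.3  136.88  45.7    1.  ] 0.047909924964698536 [-9.00814776 -1.38733841 22.15424245]
[ 23.35 136.88  47.65   1.  ] 0.04793091723579827 [-8.25876943 -0.68336368 22.0759171 ]
```

View pics/c7.png

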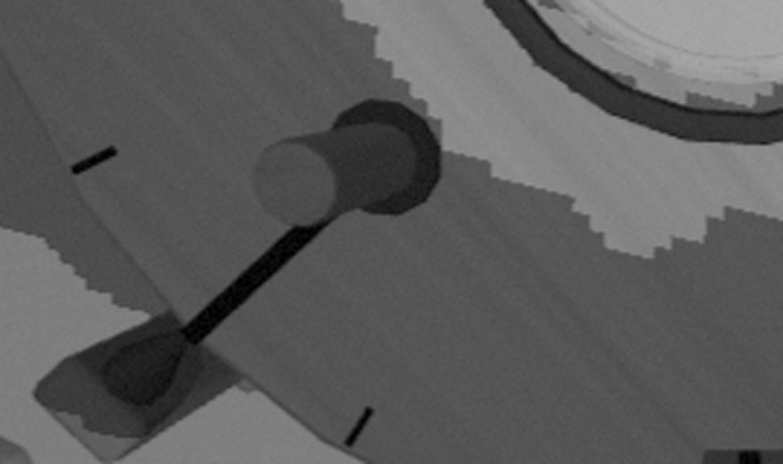

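Run:
```python
from h import *
print(robot.job_done())
```

```text
the job is handed in; nothing more can be done
None
```

I flicked the pin clockwise with the shut fingertips and the wheel ran free from about 2.8 s to 23 s. I then pressed a fingertip on the rim to stop the mark at the pointer. The job was handed in at about 23.4 s with the finger still pressing.

- **Free run:** the wheel turned at about 4.4 rad/s just after the flick and about 1.15 rad/s at 11.7 s. It stayed well above the required 1.05 rad/s for the whole three seconds.
- **Braking speed:** I waited for the wheel to slow before braking, so it was turning at only about 0.2 rad/s (roughly 12°/s) when the finger touched.
- **Stop position:** the last wrist pictures showed the mark steady at 136.9° over 0.2 s, with the pointer at about 135.8°. The mark runs visibly straight into the pointer tip.
- **Holding force:** steady at about 22 N, with 39 N the highest reading seen, at the end of the braking move.
- **Disagreement between cameras:** my first, rougher reading from the top camera put the pointer at 137.5°. I used the closer wrist-camera value.
- **Other things:** the dish's ring seat and edge looked undisturbed in the last crop. I did not take a separate picture to check the things on the table; the arm passed above them and no contact showed in the force readings.

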